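# Discard a used scalpel through the tipping tray of a sharps bin

## Robot

A 6-joint arm with a two-finger parallel gripper is mounted at the origin on the work surface. World frame = base frame: x ahead of the robot, y to its left, z up, the work surface at z = 0. Lengths are in m, angles in rad, forces in N, time in s.
With the tool pointing down it reaches from about 0.3 to 0.85 m from the base axis. Payload 4.2 kg.
Tool frame: the origin (TCP) lies midway between the tips of the shut fingers; the grasp point (between the pads) lies grasp_offset behind it (grasp_offset is the distance from the TCP to the grasp point, in m); z points along the fingers, x is the direction in which the jaws open and shut, and the axes are right-handed (so a half turn about z gives the same grasp; the last joint's range is limited). The gripper opens to 91 mm and grips with 3 to 60 N. Pads are 32 mm wide; open, the fingers measure 118 mm over their backs; the gripper's body (76 mm by 178 mm) begins 60 mm behind the grasp point.
Start: joints at [-1.272, 0.32, 1.565, -0, 1.257, -0.02], TCP at [0.18, -0.546, 0.214] pointing down, gripper open.
Joint ranges: [-3.11, 3.11], [-0.84, 2.01], [0.21, 2.61], [-1.34, 4.49], [0.05, 2.63], [-2.56, 2.56]. Speed limits (rad/s): [2.57, 2.57, 3.14, 3.14, 3.14, 3.14].

## Interface

Orientations are given as a unit quaternion [x, y, z, w].
In Python, from cell import get_obs, get_image, camera_params, job_done, grasp_offset gives the robot as it stands. The module is installed in compiled form; this text tells all that it offers.
- The arm moves only by the tool send_rows, never from a script. Its argument "deltas" is a list of rows, each a list of 2 entries, a list of its own where there are three numbers: the shift along the tool's x, y, z as a fraction of full scale, then the turn about the tool's z as a fraction of full scale. In form: [[[tx, ty, tz], turn], ...]. A call has 1 to 5 rows; each row is the pose to reach, as a shift and turn from the pose commanded when the call began, along the tool's axes at that moment, turning the shorter way round; what a row does not reach only later rows make up. Full scale, the value 1, is 300 mm for a shift and pi rad for a turn. A row lasts 1/10 s, in which the tool goes at most 50 mm and 8.59 degrees, less where a joint would pass 70% of its speed; a pose out of reach is approached as far as the arm can. A call with a number of a shift or a turn outside -1 to 1 is refused whole. A call with a gripper value outside its range is refused whole. "jaw" is the opening, from -1 (shut) to 1 (fully open), set as the call begins (left out, the last holds). The fingers move at their own pace and stop on an object; "squeeze" is the grip in N (left out, the last holds). Time passes only in rows, so rows that repeat a pose let the fingers close. It gives the time, the measured TCP pose, the force and the opening at its end, in the units of the state.
- get_obs(): the state, without advancing time (a new reading comes with each control period).
- get_image(name): name is "scene" or "top"; returns the picture (420x560x3 uint8, red, green, blue); there is no depth.
- camera_params(name): a dict with "K" (3x3 intrinsics, pixels), "dist_coeffs" ([k1, k2, p1, p2, k3] as OpenCV has them; the pictures are not rectified), "position" and "orientation" of the camera in the world. Camera axes: x right, y down, z forward; pixel columns grow to the right and rows downward; lengths in m; the calibration is good to about 2 mm. A picture is of the moment at which its call begins. camera_params takes no time and is no camera call.
- job_done(): hands the job in, once; it reports no verdict.
The state is a dict: "t": time; "joints": joint angles; "joint_velocities": joint speeds; "joint_torque": joint torques, N m; "eef_pos": TCP position; "eef_rot": TCP orientation; "contact_force": force on the tool from outside, world axes, zero at the start; "ft_torque": the same for the moment, N m; "opening": finger opening in m.
Only numpy, scipy, OpenCV 4.12 (cv2) and the standard library are available. Lean on these libraries where they do the work, as an engineer would, in place of code of your own. Each camera call takes 0.05 s, during which the arm holds its last target. There are 200 camera calls.

## Task

The scalpel on the white board is used: drop it into the open tray on top of the sharps bin, lying lengthwise in it and let go. Then push the tray's upright tab over to the far side, all the way to the stop, so that the scalpel tumbles into the bin, and let the tray swing back level. Leave all the other things where they are.

Things in the scene. Friction and masses are not known exactly. Their poses are not given: they have to be found in the camera images.
- scalpel: Used disposable scalpel lying flat on the board, 150 mm long along its x, 16 to 30 g. Origin: underside, near the centre of mass. Ribbed grey handle 10 wide (y), 8 thick (z), from x = -65 to +40; steel neck and flat pointed blade (9 wide, 2 thick) on to x = +85: the only tool there with such a blade. At least 25 mm is free on either side of the handle.
- board: White plastic cutting board, 230 (x) x 250 (y) x 8 mm thick, fixed to the bench for the job; origin at the centre of its underside, on the bench. Four tools lie side by side on it, 55 mm apart along its y, in any order.
- bin: Sharps bin in a holder screwed to the bench (it cannot move): clear box 150 (x) x 240 (y) mm, white lid with top at 198 mm (bosses at the tray's ends 207) above the bench. Origin: centre of the base, on the bench; -x is its front, with the tab, roughly towards the robot; the tray runs along y. Inside: 142 x 232 mm, floor 8 mm above the bench.
- tray (a joint): White tipping tray in the lid, hinged on an axis along the bin's y, above the bin's origin, 187 mm above the bench. 0 rad: level, open side up; grows as the tab is pushed up and over towards the bin's +x, to the stop at 1.85, where what lay in the tray has slid off into the bin. A spring swings it back to 0 within about 2 s when let go; holding it at the stop takes about 3 N on the tab.
- tray_floor (a point): Centre of the tray's floor (top face), 174 mm above the bench when level; its axes are then the bin's. The trough is 200 mm long inside along y; the floor is 24 wide, and the two long sides slope outwards at 49 degrees to lips 90 mm apart, 38 above the floor. End walls 36 high. What is dropped between the lips slides to the floor.
- tray_tab (a point): Middle of the front (-x) face of the push tab, an upright plate 60 wide (y), 4 thick, 31 high, on the tray's front lip. When level: 48 mm in front of the hinge axis, 38 above it (225 above the bench), top edge at 240. It turns with the tray on a 61 mm radius; at the stop it lies nearly flat, 50 mm behind the axis and 36 above it. Nothing else stands above the lid in its path.
- brush: Fingerprint brush, 175 long, round wooden handle 11, round grey head 23 thick at +x; lies on the board, roughly along the board's x, origin mid-length on its underside; a bystander.
- marker: Marker pen, 138 long, white barrel 17, black cap 18 thick at +x; lies on the board, roughly along the board's x, origin mid-length on its underside; a bystander.
- tweezers: Steel tweezers, 132 long, 18 wide, 8 thick, lying on their side; lies on the board, roughly along the board's x, origin mid-length on its underside; a bystander.
- jar_a: An aluminium-lidded round powder jar, diameter 53, 46 high, origin at the centre of its base; stands on the bench; a bystander. This one stands between the board and the bin.
- jar_b: An aluminium-lidded round powder jar, diameter 53, 46 high, origin at the centre of its base; stands on the bench; a bystander.
- jar_c: A aluminium-lidded round powder jar, diameter 53, 46 high, origin at the centre of its base; stands on the bench; a bystander.
- magnifier: Hand magnifier lying flat: lens ring of 72 mm, 10 thick, origin at the centre of the ring's underside; black handle 100 long along its +x; a bystander.
Not all that is in view belongs to the job. What is meant by the scalpel is not red, and is the smaller of those in its own colour.

How it is judged:
By the outcome, as a careful person would: the job done as asked, in the order asked, and still so for the second after the job is handed in, with the robot touching nothing.
It also fails if it takes over 58 s, if anything falls off the work surface, if the arm or the gripper's body presses on something with over 40 N, if the wrist force passes 120 N, or if a joint passes its speed limit or range.

## Working session

There is one attempt and no reset: what is moved stays moved. The work goes in short steps, Python scripts to look and compute and a tool call to move; the robot and the scene stay as the last step left them, time stands still between calls to the robot, and variables do not carry over. Pictures are saved under pics/ and viewed, about 8 in all and at most 12, crops included, and the job is handed in when it is done.

Besides the shell and the picture viewer there is one more tool, called as name(argument=value, ...), one argument or row to a line, values as JSON. send_rows: Moves the arm, as the interface text tells. Shift numbers are shares of 300 mm and turn numbers shares of pi rad, none past 1 either way. Its arguments: {"type":"object","properties":{"deltas":{"type":"array"},"jaw":{"type":"number"},"squeeze":{"type":"number"}},"required":["deltas"]}

```bash
mkdir -p pics
cat > h.py <<'E'
import numpy as np, cv2
from scipy.spatial.transform import Rotation as R
from cell import *
def snap(n):
    im=get_image(n); np.save(f'pics/{n}.npy',im); return im
def save(im,f): cv2.imwrite('pics/'+f,cv2.cvtColor(im,cv2.COLOR_RGB2BGR))
def cam(n):
    p=camera_params(n); return np.array(p['K']),np.array(p['dist_coeffs']),np.array(p['position']),R.from_quat(p['orientation']).as_matrix()
def ray(n,uv):
    K,d,c,M=cam(n); q=cv2.undistortPoints(np.array(uv,float).reshape(-1,1,2),K,d).reshape(-1,2)
    return c,np.c_[q,np.ones(len(q))]@M.T
def onz(n,uv,z):
    c,v=ray(n,uv); return c+v*((z-c[2])/v[:,2])[:,None]
def proj(n,P):
    K,d,c,M=cam(n); return cv2.projectPoints((np.atleast_2d(P)-c)@M,np.zeros(3),np.zeros(3),K,d)[0].reshape(-1,2)
def togo(P,yaw=None):
    o=get_obs(); r=R.from_quat(o['eef_rot']).as_matrix()
    return r.T@(np.array(P)-o['eef_pos'])/0.3
E
python3 - <<'E'
from h import *
for n in('top','scene'):
    save(snap(n),n+'0.png'); K,d,c,M=cam(n); print(n,c,M[:,2],K[0,0])
o=get_obs(); print(o, grasp_offset if not callable(grasp_offset) else grasp_offset()); print(R.from_quat(o['eef_rot']).as_matrix().round(3))
E
```

```text
top [ 0.46462933 -0.00317122  1.39883573] [ 0.07532207  0.02223744 -0.99691127] 457.222103962706
scene [ 0.92042987 -0.61575597  0.85950252] [-0.37532274  0.6135349  -0.69477174] 419.1305510313917
{'t': 0.1, 'joints': array([-1.27195389e+00,  3.20219421e-01,  1.56558552e+00,  2.39573821e-06,
        1.25740194e+00, -1.99857258e-02]), 'joint_velocities': array([ 0.00029258,  0.00028395, -0.00308094, -0.0001635 , -0.00165391,
       -0.0002544 ]), 'joint_torque': array([ 1.16414114e-03, -4.13333881e+01, -2.32507896e+01,  7.30438787e-02,
        4.21108806e-02, -5.43132660e-05]), 'eef_pos': array([ 0.18010702, -0.54557005,  0.21319821]), 'eef_rot': array([ 8.10386461e-01, -5.85895155e-01, -6.43808141e-04, -4.86770786e-04]), 'contact_force': array([ 0.81422344, -0.08743049, -0.01051127]), 'ft_torque': array([0.01160708, 0.01138282, 0.02632709]), 'opening': 0.09092452072273385} 0.0188
[[ 0.313 -0.95  -0.   ]
 [-0.95  -0.313  0.002]
 [-0.002 -0.    -1.   ]]
```

View pics/top0.png

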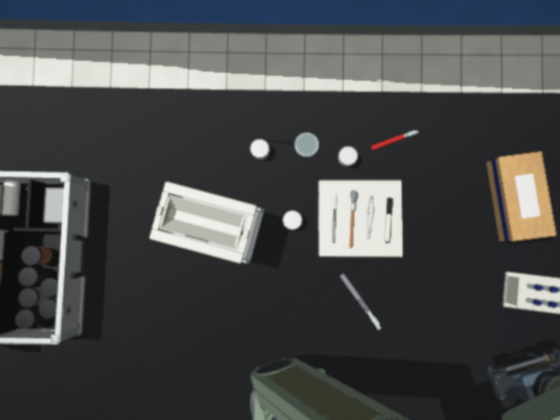

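View pics/scene0.png

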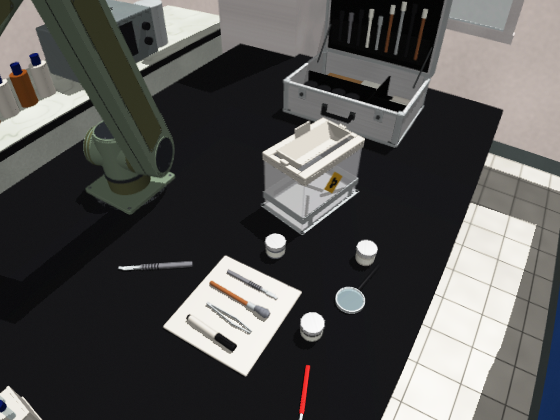

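The scene view shows the board with four tools, the bin with its tab on the robot side, and three scalpel-like things. They are a grey one on the board (top 334,217; scene 252,284), a longer grey one on the bench (top 360,300; scene 155,266) and a red one (top 395,140). The one on the board is not red and is the smaller grey one, so I'll confirm it in a crop and measure it.

Run:
```python
from h import *
T=np.load('pics/top.npy'); S=np.load('pics/scene.npy')
a=cv2.resize(T[170:270,310:420],None,fx=3.6,fy=3.6,interpolation=cv2.INTER_CUBIC)
b=cv2.resize(T[170:275,140:275],None,fx=2.9,fy=2.9,interpolation=cv2.INTER_CUBIC)
c=cv2.resize(S[255:325,180:310],None,fx=3,fy=3,interpolation=cv2.INTER_CUBIC)
d=cv2.resize(S[110:220,255:375],None,fx=2.6,fy=2.6,interpolation=cv2.INTER_CUBIC)
W=np.zeros((600,800,3),np.uint8)
for im,x,y in((a,0,0),(b,400,0),(c,0,361),(d,400,310)):
    im=im[:600-y,:800-x]; W[y:y+im.shape[0],x:x+im.shape[1]]=im
save(W,'crop1.png')
m=(T.min(2)>120).astype(np.uint8)
for nm,z,(r0,r1,c0,c1) in(('board',.008,(165,270,305,415)),('lid',.198,(165,275,140,275))):
    k=np.zeros_like(m);k[r0:r1,c0:c1]=m[r0:r1,c0:c1]
    cs=max(cv2.findContours(k,0,1)[0],key=cv2.contourArea)
    bx=cv2.boxPoints(cv2.minAreaRect(cs)); P=onz('top',bx,z)
    rr=cv2.minAreaRect(onz('top',cs.reshape(-1,2),z)[:,:2].astype(np.float32))
    print(nm,bx.round(1).tolist(),P.round(4)[:,:2].tolist(),rr)
def comps(n,im,box,z):
    r0,r1,c0,c1=box; g=im[r0:r1,c0:c1]; k=(g.min(2)<(170)).astype(np.uint8)
    N,l,s,ce=cv2.connectedComponentsWithStats(k)
    for i in range(1,N):
        if s[i,4]<15: continue
        v,u=np.nonzero(l==i); uv=np.c_[u+c0,v+r0]; P=onz(n,uv,z)[:,:2]
        mu=P.mean(0); w=np.linalg.svd(P-mu,full_matrices=0)[2][0]; w*=np.sign(w[0]); t=(P-mu)@w
        print(n,s[i,4],uv.mean(0).round(1),mu.round(4),np.degrees(np.arctan2(w[1],w[0])).round(1),'ends',(mu+t.min()*w).round(4),(mu+t.max()*w).round(4),np.ptp(t).round(3))
comps('top',T,(184,253,323,398),.014)
```

```text
board [[318.0, 180.0], [402.0, 180.0], [402.0, 256.0], [318.0, 256.0]] [[0.6639, -0.0766], [0.6685, -0.3316], [0.4383, -0.332], [0.4324, -0.0803]] ((0.5505045652389526, -0.20504255592823029), (0.23145835101604462, 0.2534203827381134), 1.046195387840271)
lid [[148.10000610351562, 238.39999389648438], [163.8000030517578, 180.0], [262.6000061035156, 206.6999969482422], [246.8000030517578, 265.1000061035156]] [[0.4733, 0.3775], [0.6289, 0.3424], [0.563, 0.0782], [0.4091, 0.1156]] ((0.5185011029243469, 0.22854310274124146), (0.27091720700263977, 0.15885494649410248), 76.19508361816406)
top 236 [352.5 217.5] [ 0.551  -0.1822] -3.3 ends [ 0.4616 -0.1771] [ 0.6316 -0.1868] 0.17
top 123 [389.3 205.7] [ 0.5888 -0.2924] -2.5 ends [ 0.5609 -0.2912] [ 0.6152 -0.2935] 0.054
top 78 [333.9 223.5] [ 0.5313 -0.1264] -0.6 ends [ 0.4786 -0.1259] [ 0.5755 -0.1268] 0.097
```

View pics/crop1.png

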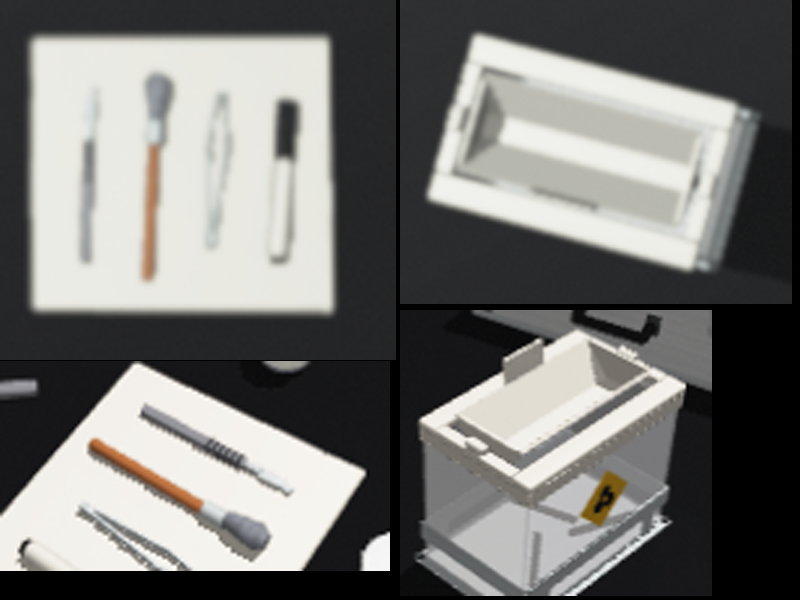

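The crop confirms the scalpel on the board. Its ribbed grey handle is at crop (86,262)–(90,140), with the blade pointing up (+x) to (95,88). The tray's floor stripe is near crop (600,152), and the tab is on the robot-side lip.

Run:
```python
from h import *
T=np.load('pics/top.npy')
print('scalpel scene rear,tip',onz('scene',[[228.3,271.3],[277.3,298.7]],.012).round(4).tolist())
c=lambda x,y:[310+x/3.6-.4,170+y/3.6-.4]
print('top rear,mid,tip',onz('top',[c(86,262),c(89,142),c(95,88)],.013).round(4).tolist())
q=lambda x,y:[140+(x-400)/2.9-.35,170+y/2.9-.35]
g=lambda x,y:[255+(x-400)/2.6-.3,110+(y-310)/2.6-.3]
print('lid top corners topcam',onz('top',[q(474,36),q(738,102),q(694,270),q(430,200)],.198).round(4).tolist())
print('floor stripe ends', onz('top',[q(500,134),q(690,186)],.174).round(4).tolist())
print('tab top edge L,R scene',onz('scene',[g(504,353),g(543,340)],.240).round(4).tolist())
print('lid scene corners back(left),front-bottom(near)',onz('scene',[g(419,424),g(530,490),g(685,384),g(582,331)],.198).round(4).tolist())
print('togrip',togo([.543,-.1265,.10]).round(4))
```

```text
scalpel scene rear,tip [[0.4768, -0.1228, 0.012], [0.6254, -0.1282, 0.012]]
top rear,mid,tip [[0.4745, -0.126, 0.013], [0.5753, -0.1272, 0.013], [0.6212, -0.1316, 0.013]]
lid top corners topcam [[0.6234, 0.3387, 0.198], [0.5676, 0.0952, 0.198], [0.4148, 0.1309, 0.198], [0.4728, 0.3724, 0.198]]
floor stripe ends [[0.5354, 0.3176, 0.174], [0.4909, 0.1396, 0.174]]
tab top edge L,R scene [[0.4599, 0.2329, 0.24], [0.4824, 0.2764, 0.24]]
lid scene corners back(left),front-bottom(near) [[0.4201, 0.1305, 0.198], [0.5665, 0.0974, 0.198], [0.6233, 0.3407, 0.198], [0.4816, 0.3774, 0.198]]
togrip [-0.9467 -1.5865  0.3789]
```

send_rows(
  deltas=[
    [[-0.48, -0.79, 0.0], 0.112],
    [[-0.48, -0.79, 0.0], 0.112],
    [[-0.48, -0.79, 0.0], 0.112],
    [[-0.48, -0.79, 0.0], 0.112],
    [[-0.48, -0.79, 0.0], 0.112],
  ],
  jaw=-0.25,
)

```text
t: 0.6
eef_pos: [0.3404, -0.3574, 0.2137]
eef_rot: [-0.695, 0.719, 0.0, 0.0]
contact_force: [1.4, 0.1, 0.9]
opening: 0.0542
```

Run:
```python
from h import *
o=get_obs(); print(o['t'],o['eef_pos'],R.from_quat(o['eef_rot']).as_matrix().round(3)[:,0],o['opening'],togo([.541,-.1265,.10]).round(4),o['joints'].round(2))
```

```text
0.6 [ 0.34036256 -0.35735172  0.21368102] [-0.034 -0.999 -0.   ] 0.054182622890515404 [-0.7915 -0.6425  0.379 ] [-0.83  0.19  1.74  0.    1.21  0.77]
```

send_rows(
  deltas=[
    [[-0.77, -0.62, 0.3], 0],
    [[-0.77, -0.62, 0.3], 0],
    [[-0.77, -0.62, 0.3], 0],
    [[-0.77, -0.62, 0.3], 0],
    [[-0.77, -0.62, 0.3], 0],
  ],
)

```text
t: 1.1
eef_pos: [0.4965, -0.1761, 0.1406]
eef_rot: [-0.695, 0.719, 0.0, -0.0]
contact_force: [0.3, -0.1, -0.5]
opening: 0.0342
```

send_rows(
  deltas=[
    [[0, 0, 0], 0],
    [[0, 0, 0], 0],
  ],
)

```text
t: 1.3
eef_pos: [0.4957, -0.1769, 0.1406]
eef_rot: [-0.696, 0.718, 0.001, -0.001]
contact_force: [-0.3, -1.0, 0.2]
opening: 0.034
```

Run:
```python
from h import *
o=get_obs(); print(o['t'],o['eef_pos'],R.from_quat(o['eef_rot']).as_matrix().round(3)[:,0],o['opening'],togo([.541,-.1265,.04]).round(4),o['joints'].round(2))
```

```text
1.3 [ 0.49566442 -0.17691188  0.14055436] [-0.03 -1.   -0.  ] 0.034012495306764035 [-0.1725 -0.1466  0.3349] [-0.36  0.3   1.79 -0.    1.05  1.24]
```

send_rows(
  deltas=[
    [[-0.172, -0.147, 0.1], 0],
    [[-0.172, -0.147, 0.1], 0],
    [[-0.172, -0.147, 0.25], 0],
    [[-0.172, -0.147, 0.335], 0],
    [[-0.172, -0.147, 0.335], 0],
  ],
)

```text
t: 1.8
eef_pos: [0.5381, -0.1284, 0.0379]
eef_rot: [-0.695, 0.719, 0.003, -0.002]
contact_force: [-0.6, 0.9, 0.4]
opening: 0.0344
```

send_rows(
  deltas=[
    [[0, 0, 0], 0],
    [[0, 0, 0], 0],
  ],
)

```text
t: 2.0
eef_pos: [0.5427, -0.129, 0.0428]
eef_rot: [-0.695, 0.719, -0.002, 0.001]
contact_force: [0.3, -0.6, 0.0]
opening: 0.034
```

Run:
```python
from h import *
a=[get_obs()['eef_pos']]
S=snap('scene');T=snap('top')
o=get_obs();print(a[0],o['eef_pos'],togo([.541,-.1265,.0105]).round(4))
W=np.vstack([cv2.resize(S[220:330,180:330],(800,587))]); save(W,'pre.png')
```

```text
[ 0.54272202 -0.12899533  0.04284807] [ 0.54263434 -0.12857197  0.04277221] [-0.0068  0.0061  0.1075]
```

View pics/pre.png

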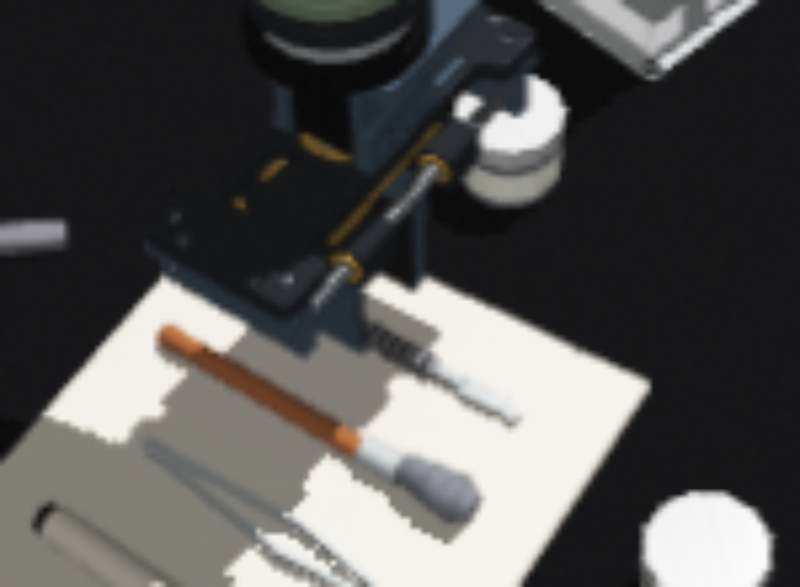

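The fingers straddle the handle (crop around 370,330) and clear the brush. Next I descend.

send_rows(
  deltas=[
    [[-0.004, 0.0, 0.05], 0],
    [[-0.004, 0.0, 0.09], 0],
    [[-0.004, 0.0, 0.1], 0],
    [[-0.004, 0.0, 0.1], 0],
  ],
)

```text
t: 2.5
eef_pos: [0.5413, -0.1265, 0.0106]
eef_rot: [-0.695, 0.719, 0.0, -0.0]
contact_force: [-0.9, -0.3, 0.6]
opening: 0.0341
```

send_rows(
  deltas=[
    [[0, 0, 0], 0],
    [[0, 0, 0], 0],
  ],
)

```text
t: 2.7
eef_pos: [0.542, -0.1267, 0.0114]
eef_rot: [-0.695, 0.719, -0.0, 0.0]
contact_force: [-0.2, 0.1, -0.1]
opening: 0.0336
```

send_rows(
  deltas=[
    [[0, 0, 0.002], 0],
    [[0, 0, 0.002], 0],
    [[0, 0, 0.002], 0],
    [[0, 0, 0.002], 0],
    [[0, 0, 0.002], 0],
  ],
  jaw=-1,
  squeeze=20,
)

```text
t: 3.2
eef_pos: [0.5416, -0.1265, 0.0103]
eef_rot: [-0.695, 0.719, -0.0, 0.0]
contact_force: [-0.2, 0.2, 1.2]
opening: 0.0097
```

send_rows(
  deltas=[
    [[0, 0, 0], 0],
    [[0, 0, -0.05], 0],
    [[0, 0, -0.15], 0],
    [[0, 0, -0.3], 0],
    [[0, 0, -0.4], 0],
  ],
)

```text
t: 3.7
eef_pos: [0.5423, -0.1268, 0.1327]
eef_rot: [-0.695, 0.719, -0.001, 0.001]
contact_force: [0.8, 0.7, -0.5]
opening: 0.0096
```

Run:
```python
from h import *
S=snap('scene');o=get_obs();print(o['eef_pos'],o['opening'],o['joints'].round(2),'over tray z.30',togo([.5205,.2355,.30]).round(4),R.from_quat(o['eef_rot']).as_matrix().round(3)[:,0])
save(cv2.resize(S[150:330,150:400],(800,576)),'held.png')
```

```text
[ 0.54511585 -0.12742684  0.13738389] 0.009522453459901105 [-0.25  0.35  1.72 -0.    1.06  1.35] over tray z.30 [-1.205   0.1158 -0.5465] [-0.033 -0.999  0.003]
```

View pics/held.png

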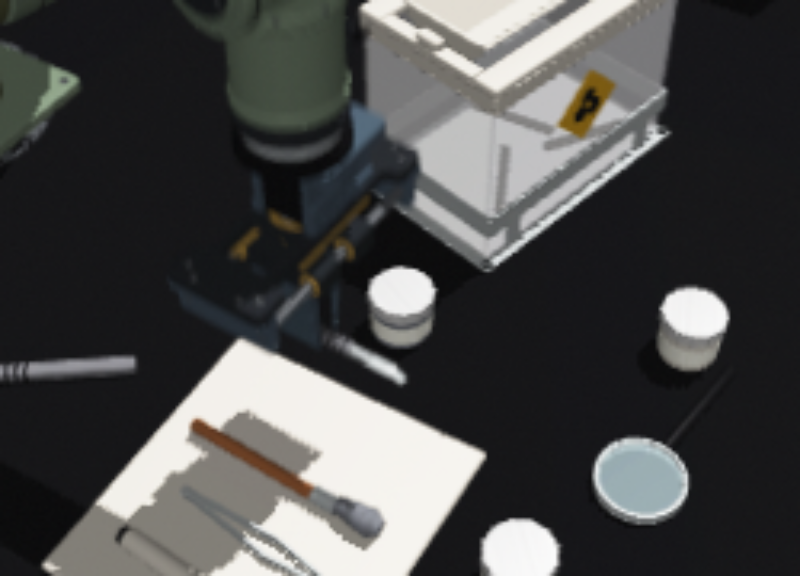

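The scalpel is held level in the jaws (crop 340,345), and the other tools are undisturbed. Next I raise it and swing to the bin.

send_rows(
  deltas=[
    [[0, 0, -0.17], 0],
    [[0, 0, -0.34], 0],
    [[-0.1, 0, -0.5], -0.04],
    [[-0.23, 0.02, -0.55], -0.08],
    [[-0.38, 0.05, -0.55], -0.12],
  ],
)

```text
t: 4.25
eef_pos: [0.5323, -0.0115, 0.299]
eef_rot: [0.819, -0.574, 0.004, -0.002]
contact_force: [0.8, 0.5, -0.6]
opening: 0.0097
```

Run:
```python
from h import *
o=get_obs();M=R.from_quat(o['eef_rot']).as_matrix();print(o['eef_pos'],np.degrees(np.arctan2(M[1,0],M[0,0])),o['opening'],togo([.519,.228,.30]).round(4))
```

```text
[ 0.53225108 -0.01146667  0.29903923] -70.11881063291973 0.009714741572102498 [-0.7657 -0.23   -0.0038]
```

send_rows(
  deltas=[
    [[-0.15, -0.05, 0], -0.046],
    [[-0.3, -0.09, 0], -0.092],
    [[-0.45, -0.14, 0], -0.138],
    [[-0.6, -0.18, 0], -0.184],
    [[-0.74, -0.22, 0], -0.23],
  ],
)

```text
t: 4.75
eef_pos: [0.517, 0.2211, 0.2948]
eef_rot: [0.969, -0.246, -0.0, 0.0]
contact_force: [0.4, 0.5, 0.2]
opening: 0.01
```

send_rows(
  deltas=[
    [[0, 0, 0], -0.04],
    [[0, 0, 0], -0.085],
    [[0, 0, 0], -0.085],
    [[0, 0, 0], -0.085],
  ],
)

```text
t: 5.15
eef_pos: [0.5176, 0.2191, 0.2949]
eef_rot: [0.993, -0.12, -0.0, 0.0]
contact_force: [-0.4, -0.0, -0.7]
opening: 0.0098
```

Run:
```python
from h import *
snap('top');S=snap('scene');save(cv2.resize(S[70:220,220:420],(800,600)),'over.png')
o=get_obs();M=R.from_quat(o['eef_rot']).as_matrix();print(o['eef_pos'],np.degrees(np.arctan2(M[1,0],M[0,0])),o['opening'],togo([.519,.228,.215]).round(4))
```

```text
[0.51766302 0.21883473 0.29511123] -13.740488226607226 0.009737230885498577 [-0.0029 -0.0308  0.267 ]
```

View pics/over.png

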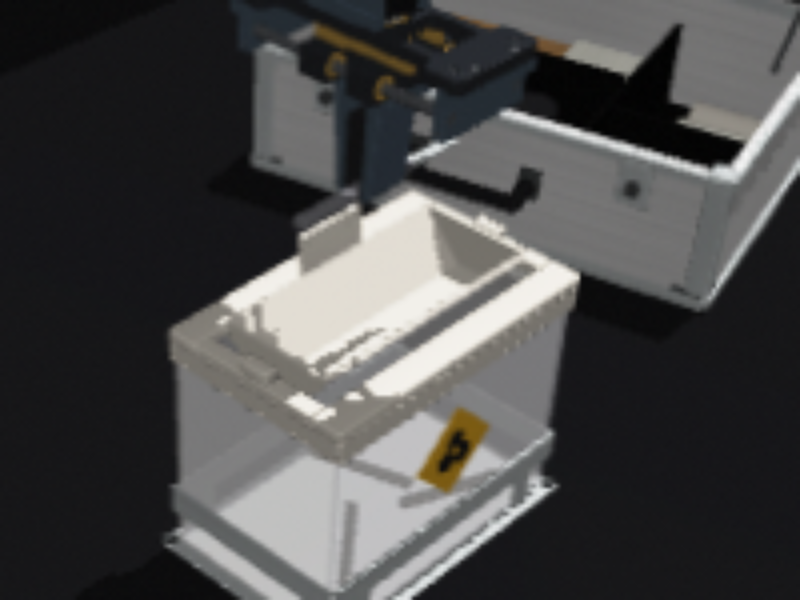

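The gripper is over the tray, with the scalpel handle end at (320,210) and the tab clear at (330,235). Now I lower it.

send_rows(
  deltas=[
    [[-0.003, -0.03, 0.08], 0],
    [[-0.003, -0.03, 0.16], 0],
    [[-0.003, -0.03, 0.24], 0],
    [[-0.003, -0.03, 0.267], 0],
    [[-0.003, -0.03, 0.267], 0],
  ],
)

```text
t: 5.75
eef_pos: [0.5184, 0.2276, 0.2142]
eef_rot: [0.993, -0.119, -0.001, 0.001]
contact_force: [0.0, 0.4, 0.0]
opening: 0.0098
```

send_rows(
  deltas=[
    [[0, 0, 0.03], 0],
    [[0, 0, 0.06], 0],
    [[0, 0, 0.063], 0],
    [[0, 0, 0.063], 0],
  ],
)

```text
t: 6.15
eef_pos: [0.5189, 0.2281, 0.1962]
eef_rot: [0.993, -0.118, -0.0, 0.0]
contact_force: [-0.8, 0.2, -0.1]
opening: 0.0099
```

Run:
```python
from h import *
o=get_obs();M=R.from_quat(o['eef_rot']).as_matrix();print(o['eef_pos'],np.degrees(np.arctan2(M[1,0],M[0,0])),o['contact_force'],togo([.519,.228,.196]).round(4))
```

```text
[0.51887041 0.22811149 0.19618397] -13.59893386727177 [-0.77597968  0.18944677 -0.0849933 ] [0.0005 0.0003 0.0006]
```

send_rows(
  deltas=[
    [[0, 0, 0], 0],
    [[0, 0, 0], 0],
    [[0, 0, 0], 0],
    [[0, 0, 0], 0],
    [[0, 0, 0], 0],
  ],
  jaw=-0.52,
)

```text
t: 6.65
eef_pos: [0.5189, 0.2282, 0.1963]
eef_rot: [0.993, -0.118, 0.0, -0.0]
contact_force: [0.2, -0.4, 0.3]
opening: 0.0219
```

send_rows(
  deltas=[
    [[0, 0, -0.05], 0],
    [[0, 0, -0.12], 0],
    [[0, 0, -0.25], 0],
    [[0, 0, -0.4], 0],
    [[0, 0, -0.45], 0],
  ],
)

```text
t: 7.15
eef_pos: [0.5203, 0.2288, 0.3364]
eef_rot: [0.993, -0.118, 0.004, -0.002]
contact_force: [0.3, 0.5, -0.8]
opening: 0.022
```

send_rows(
  deltas=[
    [[-0.15, 0, 0], 0],
    [[-0.3, 0, 0], 0],
    [[-0.45, 0, 0], 0],
    [[-0.5, 0, 0], 0],
    [[-0.5, 0, 0], 0],
  ],
  jaw=-1,
)

```text
t: 7.65
eef_pos: [0.3717, 0.2637, 0.3319]
eef_rot: [0.993, -0.117, 0.001, -0.0]
contact_force: [0.6, 0.4, 0.6]
opening: 0.0009
```

Run:
```python
from h import *
T=snap('top');S=snap('scene')
W=np.zeros((600,800,3),np.uint8);W[:,:400]=cv2.resize(S[100:220,280-20:340],(400,600));W[:400,400:]=cv2.resize(T[165:275,145:255],(400,400));save(W,'drop.png')
o=get_obs();M=R.from_quat(o['eef_rot']).as_matrix();print(o['t'],o['eef_pos'],np.degrees(np.arctan2(M[1,0],M[0,0])),o['opening'])
C=np.array([.5205,.2355]);bx=np.array([.974,-.228])
for x,z in((-85,.23),(-85,.28)): print(x,z,togo([*(C+bx*x/1000),z]).round(3))
```

```text
7.75 [0.37392793 0.26345885 0.33143485] -13.581099716901987 0.0006915355610266658
-85 0.23 [ 0.213 -0.022  0.338]
-85 0.28 [ 0.213 -0.022  0.172]
```

View pics/drop.png

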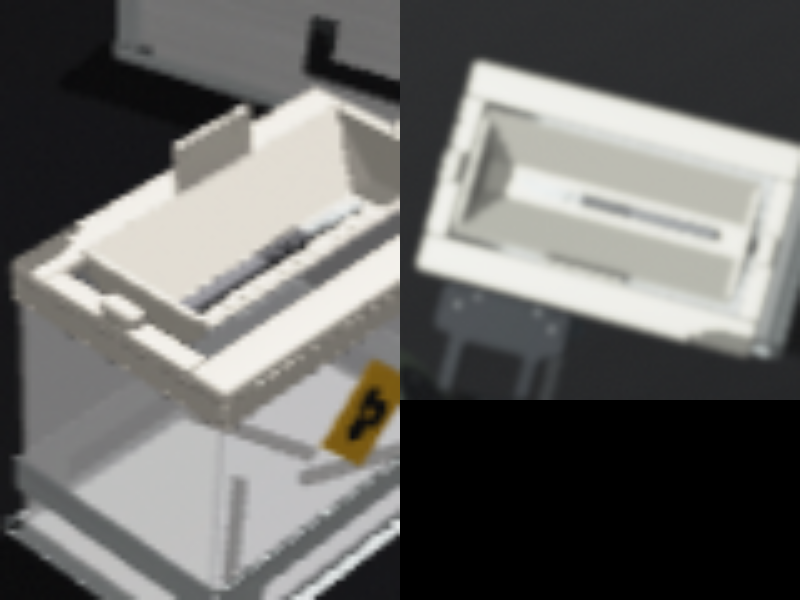

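The scalpel lies lengthwise on the tray floor (left 185–360, 305–205), and the tray is level. Next I bring the shut fingers in front of the tab.

send_rows(
  deltas=[
    [[0.05, -0.02, 0.14], 0],
    [[0.12, -0.02, 0.25], 0],
    [[0.21, -0.022, 0.345], 0],
    [[0.21, -0.022, 0.345], 0],
    [[0.21, -0.022, 0.345], 0],
  ],
)

```text
t: 8.25
eef_pos: [0.437, 0.2544, 0.2269]
eef_rot: [0.993, -0.119, -0.001, 0.001]
contact_force: [0.3, 0.0, 1.2]
opening: 0.0007
```

Run:
```python
from h import *
o=get_obs();print(o['eef_pos'],o['contact_force'])
C=np.array([.5205,.2355]);bx=np.array([.974,-.228])
for x,z in((-61.5,225),(-45.5,239),(-25.8,246.8),(-4.6,247.3),(12,243),(30,235),(48,226),(49,222)): print(x,z,togo([*(C+bx*x/1000),z/1000]).round(3))
```

```text
[0.43702512 0.25444041 0.22686987] [0.30683211 0.01836162 1.24178827]
-61.5 225 [ 0.08  -0.003  0.006]
-45.5 239 [ 0.134 -0.003 -0.041]
-25.8 246.8 [ 0.199 -0.004 -0.067]
-4.6 247.3 [ 0.27  -0.004 -0.069]
12 243 [ 0.325 -0.005 -0.054]
30 235 [ 0.385 -0.006 -0.028]
48 226 [ 0.445 -0.006  0.002]
49 222 [ 0.449 -0.006  0.016]
```

send_rows(
  deltas=[
    [[0.04, 0, 0], 0],
    [[0.08, 0, 0], 0],
    [[0.1, 0, -0.015], 0],
    [[0.12, 0, -0.03], 0],
    [[0.135, 0, -0.041], 0],
  ],
)

```text
t: 8.75
eef_pos: [0.4758, 0.2454, 0.2409]
eef_rot: [0.993, -0.118, 0.0, -0.0]
contact_force: [-1.3, 0.1, -0.3]
opening: 0.0007
```

send_rows(
  deltas=[
    [[0.02, 0, -0.01], 0],
    [[0.045, 0, -0.018], 0],
    [[0.065, 0, -0.026], 0],
    [[0.09, 0, -0.028], 0],
    [[0.115, 0, -0.028], 0],
  ],
)

```text
t: 9.25
eef_pos: [0.5097, 0.2374, 0.2498]
eef_rot: [0.993, -0.118, 0.001, -0.0]
contact_force: [-2.8, 0.6, 10.0]
opening: 0.001
```

send_rows(
  deltas=[
    [[0.02, 0, 0.0], 0],
    [[0.047, 0, 0.006], 0],
    [[0.075, 0, 0.015], 0],
    [[0.105, 0, 0.027], 0],
    [[0.135, 0, 0.041], 0],
  ],
)

```text
t: 9.75
eef_pos: [0.5507, 0.2273, 0.2379]
eef_rot: [0.993, -0.118, 0.003, -0.0]
contact_force: [-1.4, -0.6, 3.6]
opening: 0.0005
```

send_rows(
  deltas=[
    [[0.02, 0, 0.01], 0],
    [[0.04, 0, 0.021], 0],
    [[0.06, 0, 0.031], 0],
    [[0.06, 0, 0.035], 0],
    [[0.06, 0, 0.035], 0],
  ],
)

```text
t: 10.25
eef_pos: [0.5664, 0.2234, 0.2258]
eef_rot: [0.993, -0.118, 0.001, 0.0]
contact_force: [1.3, -1.7, 5.1]
opening: 0.0004
```

Run:
```python
from h import *
S=snap('scene')
save(cv2.resize(S[90:240,250:390],(560,600)),'push.png')
o=get_obs();print(o['t'],o['eef_pos'],o['contact_force'],((o['eef_pos'][:2]-[.5205,.2355])@np.array([.974,-.228])))
```

```text
10.3 [0.56620575 0.22345815 0.22601445] [ 0.80703431 -0.51573722  5.03727654] 0.047262946978907955
```

View pics/push.png

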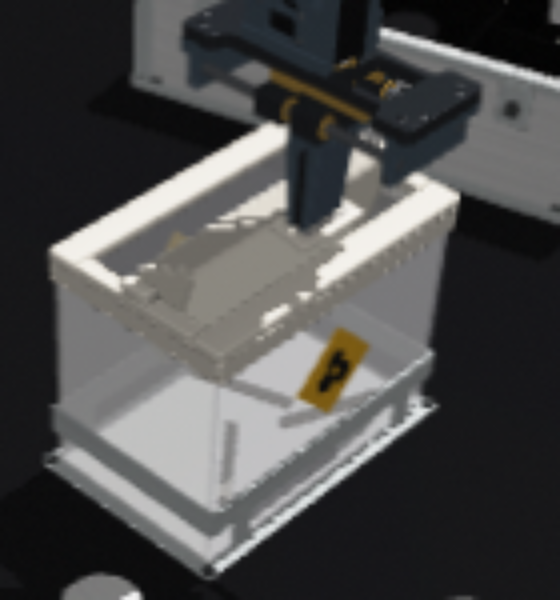

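The tray is tipped over, with the fingers on the flat tab at (310,215). I'll press further to confirm it is at the stop.

send_rows(
  deltas=[
    [[0, 0, 0.007], 0],
    [[0, 0, 0.013], 0],
    [[0, 0, 0.013], 0],
    [[0, 0, 0.013], 0],
    [[0, 0, 0.013], 0],
  ],
)

```text
t: 10.8
eef_pos: [0.5676, 0.2232, 0.2243]
eef_rot: [0.993, -0.118, 0.003, -0.0]
contact_force: [2.4, -2.6, 10.2]
opening: 0.0006
```

send_rows(
  deltas=[
    [[0, 0, 0.01], 0],
    [[0, 0, 0.01], 0],
    [[0, 0, 0.01], 0],
    [[0, 0, 0.01], 0],
    [[0, 0, 0.01], 0],
  ],
)

```text
t: 11.3
eef_pos: [0.5682, 0.223, 0.2235]
eef_rot: [0.993, -0.118, 0.005, -0.001]
contact_force: [2.0, -3.0, 18.6]
opening: 0.0005
```

The force rises to 18.6 N with under 1 mm of motion, so the tray is at the stop. I'll hold briefly, then lift away.

send_rows(
  deltas=[
    [[0, 0, 0], 0],
    [[0, 0, 0], 0],
    [[0, 0, 0], 0],
    [[0, 0, 0], 0],
    [[0, 0, 0], 0],
  ],
)

```text
t: 11.8
eef_pos: [0.5682, 0.2231, 0.2234]
eef_rot: [0.993, -0.118, 0.005, -0.001]
contact_force: [1.0, -3.8, 18.3]
opening: 0.0006
```

send_rows(
  deltas=[
    [[0.05, 0, -0.17], 0],
    [[0.1, 0, -0.34], 0],
    [[0.1, 0, -0.45], 0],
    [[0.1, 0, -0.45], 0],
    [[0.1, 0, -0.45], 0],
  ],
)

```text
t: 12.3
eef_pos: [0.5945, 0.2167, 0.3536]
eef_rot: [0.993, -0.118, -0.0, 0.0]
contact_force: [-0.5, 0.3, 0.2]
opening: 0.0005
```

send_rows(
  deltas=[
    [[-0.15, 0, -0.05], 0],
    [[-0.3, 0, -0.05], 0],
    [[-0.45, 0, -0.05], 0],
    [[-0.6, 0, -0.05], 0],
    [[-0.75, 0, -0.05], 0],
  ],
)

```text
t: 12.8
eef_pos: [0.3731, 0.269, 0.3661]
eef_rot: [0.993, -0.118, -0.002, 0.002]
contact_force: [-0.3, 1.1, -0.3]
opening: 0.0006
```

send_rows(
  deltas=[
    [[0, 0, 0], 0],
    [[0, 0, 0], 0],
    [[0, 0, 0], 0],
    [[0, 0, 0], 0],
    [[0, 0, 0], 0],
  ],
)

```text
t: 13.3
eef_pos: [0.3769, 0.2692, 0.368]
eef_rot: [0.993, -0.119, -0.0, 0.001]
contact_force: [-0.2, 0.3, 0.1]
opening: 0.0005
```

send_rows(
  deltas=[
    [[0, 0, 0], 0],
    [[0, 0, 0], 0],
    [[0, 0, 0], 0],
    [[0, 0, 0], 0],
    [[0, 0, 0], 0],
  ],
)

```text
t: 13.8
eef_pos: [0.3761, 0.2694, 0.3687]
eef_rot: [0.993, -0.118, 0.0, 0.0]
contact_force: [-0.1, -0.4, 0.1]
opening: 0.0006
```

send_rows(
  deltas=[
    [[0, 0, 0], 0],
    [[0, 0, 0], 0],
    [[0, 0, 0], 0],
    [[0, 0, 0], 0],
    [[0, 0, 0], 0],
  ],
)

```text
t: 14.3
eef_pos: [0.3761, 0.2695, 0.3687]
eef_rot: [0.993, -0.118, -0.0, 0.0]
contact_force: [-0.0, -0.3, -0.3]
opening: 0.0002
```

Run:
```python
from h import *
T=snap('top');S=snap('scene')
W=np.zeros((600,800,3),np.uint8);W[:,:500]=cv2.resize(S[100:240,255:372],(500,600));W[:300,500:]=cv2.resize(T[165:275,145:255],(300,300));W[300:525,500:]=cv2.resize(S,(300,225));save(W,'end.png')
o=get_obs();print(o['t'],o['eef_pos'],o['contact_force'])
```

```text
14.4 [0.37605809 0.26945205 0.3687237 ] [ 0.45075668 -0.05699992  0.41963119]
```

View pics/end.png

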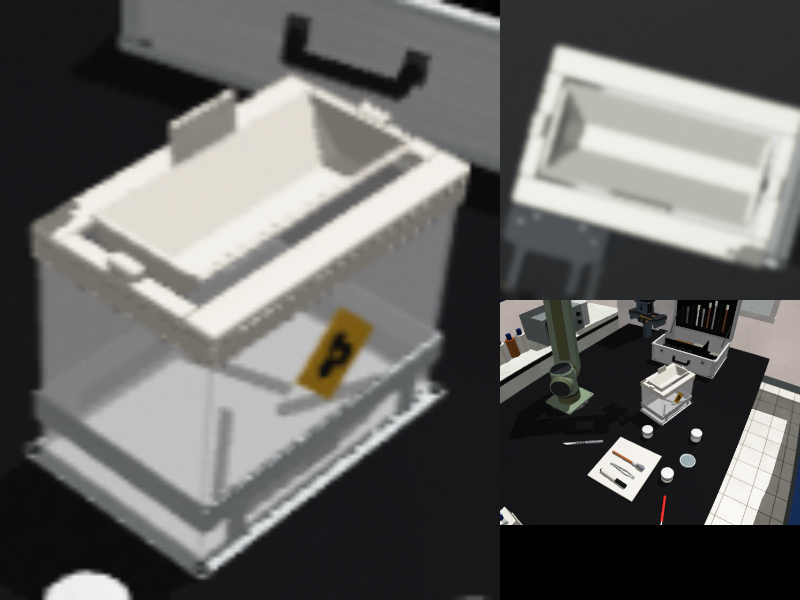

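The tray is empty and level with its tab upright at (200,130), and the rest of the scene is unchanged. The scalpel isn't obvious through the clear wall, so I'll compare with the first picture to see where it lies.

Run:
```python
from h import *
for n in('scene','top'):
    A=cv2.cvtColor(cv2.imread(f'pics/{n}0.png'),cv2.COLOR_BGR2RGB).astype(int);B=np.load(f'pics/{n}.npy').astype(int)
    d=np.abs(A-B).max(2); k=(d>12).astype(np.uint8)
    N,l,s,c=cv2.connectedComponentsWithStats(k)
    print(n,[(s[i].tolist(),c[i].round().tolist()) for i in range(1,N) if s[i,4]>8])
    if n=='scene': D=d
B=np.load('pics/scene.npy')[110:240,255:375]
C=np.clip(D[110:240,255:375]*6,0,255).astype(np.uint8)
save(np.hstack([cv2.resize(B,(400,433)),cv2.resize(np.dstack([C]*3),(400,433))]),'diff.png')
```

```text
scene [([0, 0, 24, 37, 449], [8.0, 12.0]), ([31, 0, 144, 212, 8518], [112.0, 104.0]), ([98, 0, 42, 58, 1118], [121.0, 21.0]), ([240, 0, 72, 72, 2724], [275.0, 30.0]), ([135, 58, 9, 21, 84], [140.0, 67.0]), ([262, 147, 12, 9, 57], [267.0, 151.0]), ([312, 195, 32, 25, 119], [326.0, 208.0]), ([226, 269, 52, 32, 333], [250.0, 284.0])]
top [([331, 194, 7, 50, 223], [334.0, 220.0]), ([146, 240, 39, 40, 774], [165.0, 255.0]), ([227, 254, 16, 10, 126], [235.0, 258.0]), ([59, 257, 170, 163, 13660], [137.0, 348.0]), ([257, 265, 80, 66, 1417], [294.0, 297.0]), ([152, 272, 13, 23, 97], [159.0, 282.0]), ([154, 281, 4, 8, 13], [156.0, 284.0]), ([170, 288, 5, 6, 21], [172.0, 291.0]), ([332, 303, 11, 9, 33], [338.0, 308.0]), ([258, 311, 11, 7, 31], [263.0, 314.0]), ([334, 312, 11, 9, 36], [339.0, 316.0]), ([334, 317, 25, 38, 244], [346.0, 338.0]), ([308, 330, 18, 23, 91], [317.0, 339.0]), ([354, 338, 9, 18, 53], [359.0, 346.0]), ([324, 344, 10, 10, 35], [328.0, 348.0]), ([493, 349, 67, 71, 2665], [531.0, 390.0]), ([362, 351, 4, 5, 11], [363.0, 353.0]), ([301, 357, 5, 4, 9], [303.0, 358.0]), ([307, 3
[... 956 characters left out ...]
[455.0, 388.0]), ([534, 386, 3, 7, 18], [535.0, 389.0]), ([404, 388, 9, 8, 21], [408.0, 392.0]), ([479, 389, 6, 5, 13], [482.0, 391.0]), ([417, 390, 11, 5, 14], [422.0, 392.0]), ([447, 391, 7, 7, 15], [450.0, 394.0]), ([473, 393, 11, 9, 23], [478.0, 397.0]), ([485, 392, 7, 9, 18], [488.0, 395.0]), ([442, 398, 7, 10, 18], [445.0, 402.0]), ([452, 398, 4, 6, 12], [454.0, 400.0]), ([403, 401, 4, 7, 11], [404.0, 404.0]), ([489, 403, 8, 4, 12], [493.0, 404.0]), ([459, 405, 5, 11, 15], [460.0, 410.0]), ([465, 405, 8, 9, 24], [469.0, 409.0]), ([408, 406, 5, 6, 10], [410.0, 409.0]), ([450, 409, 6, 10, 17], [453.0, 415.0]), ([471, 412, 5, 5, 9], [473.0, 414.0]), ([465, 414, 6, 6, 12], [467.0, 416.0])]
```

View pics/diff.png

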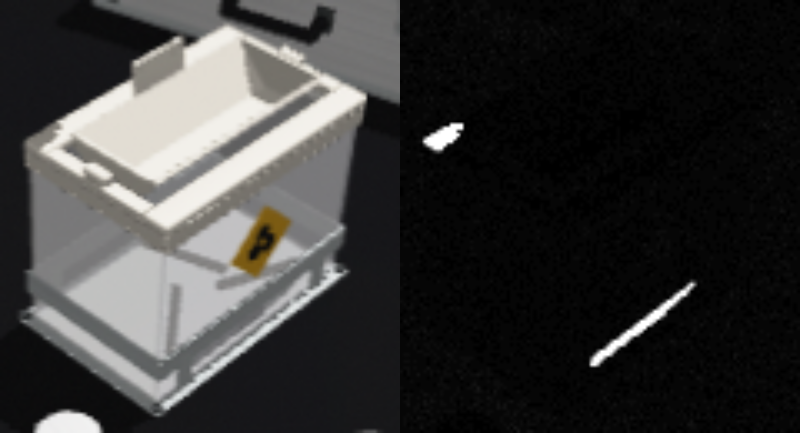

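A new long streak (scene 312–344, 195–220) is the scalpel. I'll check that it is inside the bin.

Run:
```python
from h import *
C=np.array([.5215,.235]);a=np.radians(-13.2)
B=np.array([[np.cos(a),np.sin(a)],[-np.sin(a),np.cos(a)]])
for z in(0,.004,.012): print(z,((onz('scene',[[313,219],[328,208],[343,195]],z)[:,:2]-C)@B.T*1000).round().tolist())
print('bin base +x corners px',proj('scene',[[*(C+B.T@np.array([sx*.071,sy*.116])),.008] for sx,sy in((1,-1),(1,1),(-1,-1))]).round(1).tolist())
```

```text
0 [[61.0, -58.0], [62.0, 9.0], [58.0, 86.0]]
0.004 [[63.0, -61.0], [65.0, 5.0], [61.0, 82.0]]
0.012 [[68.0, -67.0], [69.0, -2.0], [66.0, 74.0]]
bin base +x corners px [[302.2, 229.4], [352.6, 190.4], [266.6, 204.9]]
```

The streak sits at bin x ≈ 61–69 mm, inside the 71 mm wall at every plausible height, and it is about 141–144 mm long. The scalpel is on the bin floor by the far wall.

```bash
python3 -c "from cell import *; job_done(); print(get_obs()['t'])"
```

```text
the job is handed in; nothing more can be done
the job is handed in; nothing more can be done
```

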